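# Locate an angle bracket on the drilling jig's pin

## Robot

A 6-joint arm with a two-finger parallel gripper is mounted at the origin on a cart in front of the work surface, level with it; the furniture and walls round the work are solid. World frame = base frame: x ahead of the robot, y to its left, z up, the work surface at z = 0. Lengths are in mm, angles in rad, forces in N, time in s.
With the tool pointing down it reaches from about 375 to 975 mm from the base axis. Payload 3.8 kg.
Tool frame: the origin (TCP) lies at the very end of the fingers, on their centre line; the grasp point (between the pads) lies 19 mm behind it; z points along the fingers, y is the direction in which the jaws open and shut (so a half turn about z gives the same grasp; the last joint's range is limited). The gripper opens to 88 mm and grips with 3 to 60 N. Pads are 18 mm wide; open, the fingers measure 123 mm over their backs; the gripper's body (75 mm by 187 mm) begins 45 mm behind the grasp point.
Start: joints at [1.177, 0.264, 1.604, -0, 1.274, -0.037], TCP at [235.76, 632.484, 238.706] pointing down, gripper open.
Joint ranges: [-2.63, 2.63], [-0.94, 2.18], [0.31, 2.57], [-1.31, 4.45], [0, 2.66], [-2.55, 2.55]. Speed limits (rad/s): [2.57, 2.57, 3.14, 3.14, 3.14, 3.14].

## Interface

Orientations are given as a 3x3 rotation matrix whose columns are the frame's x, y, z axes.
In Python, from station import robot gives the robot as it stands. The module is installed in compiled form; this text tells all that it offers. Calls block until the motion is done:
- robot.move_pose(position, orientation): joint-space move of the TCP to a pose.
- robot.move_linear(position, ori=None, speed=150, until_force=None): straight line of the TCP; ori=None keeps the orientation; speed is the mean speed in mm/s. With until_force (N) it stops when the force on the tool has changed by that much, and returns True; else False.
- robot.move_j(angles): joint-space move.
- robot.command_gripper(opening, strength=None): opening from 0.0 (shut) to 1.0 (fully open); strength is the grip in N (None keeps the last); returns when the fingers have stopped.
- robot.dwell(seconds).
- robot.solve_ik(position, orientation): joint angles nearest the present ones, or None.
- robot.grab_frame(name): name is "scene" or "top" or "wrist"; returns (picture, depth): 420x560x3 uint8, red, green, blue; 420x560 float32, mm along the optical axis (not along the pixel's ray), 0 where there is no reading.
- robot.camera_info(name): a dict with "camera_matrix" (3x3 intrinsics, pixels), "eye" and "attitude" of the camera in the world. Camera axes: x right, y down, z forward; pixel columns grow to the right and rows downward; lengths in mm; the calibration is good to about 2 mm. A picture is of the moment at which its call begins: read the wrist's pose just before it. camera_info takes no time and is no camera call; for the wrist camera it gives the pose at the moment of the call.
A pose or a line that the arm cannot do raises robot.IKError and nothing moves.
- robot.close_job(): hands the job in, once; it reports no verdict.
Readings, each from a call of its own:
- robot.current_time_s(): time.
- robot.current_joints(): joint angles.
- robot.current_joint_velocities(): joint speeds.
- robot.current_joint_efforts(): joint torques, N m.
- robot.current_eef_pos(): TCP position.
- robot.current_ee_rot(): TCP orientation.
- robot.current_ft_force(): force on the tool from outside, world axes, zero at the start.
- robot.current_ft_torque(): the same for the moment, N m.
- robot.current_width(): opening from 0.0 (shut) to 1.0 (fully open).
Only numpy, scipy, OpenCV 4.12 (cv2) and the standard library are available. Lean on these libraries where they do the work, as an engineer would, in place of code of your own. Each camera call takes 0.05 s, during which the arm holds its last target. There are 200 camera calls.

## Task

Put the angle bracket on the wooden drilling jig so that it is ready for drilling: base flat on the board, a long side of the base along the fence, and slid along the fence until its hole drops over the jig's locating pin and it sits fully home. The bracket's base must lie flush on the board with nothing forced (keep contact with the jig gentle, under 30 N); then let go, and leave the tools and offcuts lying about where they are.

Things in the scene. Friction and masses are not known exactly. Their poses are not given: they have to be found in the camera images.
- bracket: Loose plain aluminium angle bracket (L), 0.2 to 0.33 kg, standing on its base on the bench. Base 60 mm (own x) by 104 mm (own y), 8 mm thick, a 13 mm through hole in its middle; an upright leg at its +y end. Origin: centre of the hole at the underside; z up. Either long side of the base may face the fence.
- bracket_grip (a point): Middle of the top edge of the bracket's upright leg, 48 mm along own y from the hole and 72 mm above the underside. The leg is 60 mm wide (own x) and 8 mm thick (own y): grip it across its thickness from above, tips about 34 mm above the underside. Mind the room: a tall post at the bench's left front corner (about x 0.4, y 0.12), and a loft beam 0.70 m above the bench over its front edge.
- jig: Fixed drilling jig: plywood board 120 mm (own x) by 220 mm (own y), 18 mm thick, on the bench. A wooden fence, 24 mm thick and 22 mm high above the board, runs along the whole own y length; the face the bracket lies against is at own x = +20.5 mm and looks to -x. Origin: centre of the board's underside; z up.
- jig_slot (a point): Middle of the board's slot (14 by 44 mm, along the jig's y), at the board's top face. A steel pin is clamped fast in it: 10 mm diameter, 14 mm high above the board, nose chamfered 2 mm, axis 30.5 mm from the fence face (so 0.5 mm off the hole of a bracket against the fence), anywhere from -14 to +14 mm along the slot, not measured.
- wrench: Bystander: loose 199 mm wrench lying on the bench; origin under its centre.
- offcut_1: Bystander: loose wooden offcut, 66x133x38 mm; origin under its centre.
- offcut_5: Bystander: loose wooden offcut, 45x92x45 mm; origin under its centre.
Things that resemble listed ones, but are neither listed nor needed, are in the scene too. There is more than one size of the bracket; the job needs the larger.

How it is judged:
By the outcome, as a careful person would: the job done as asked, in the order asked, and still so for the second after the job is handed in, with the robot touching nothing.
It also fails if it takes over 58 s, if anything falls off the work surface, if the arm or the gripper's body presses on something with over 40 N, if the wrist force passes 120 N, or if a joint passes its speed limit or range.

## Working session

There is one attempt and no reset: what is moved stays moved. The work goes in short steps, each a Python script; the robot and the scene stay as the last script left them, time stands still between calls to the robot, and variables do not carry over. Pictures are saved under pics/ and viewed, about 8 in all and at most 12, crops included, and the job is handed in when it is done.

```bash
mkdir -p pics
cat > h.py <<'E'
import numpy as np, cv2
from station import robot
def grab(n,f=None):
    i=robot.camera_info(n); p,d=robot.grab_frame(n)
    if f:
        cv2.imwrite(f'pics/{f}.png',p[:,:,::-1]); np.savez(f'pics/{f}.npz',p=p,d=d,K=i['camera_matrix'],e=i['eye'],A=i['attitude'])
    return p,d,i
def cloud(f):
    z=np.load(f'pics/{f}.npz'); K,e,A,d=np.array(z['K']),np.array(z['e']),np.array(z['A']),z['d']
    v,u=np.mgrid[:d.shape[0],:d.shape[1]]
    P=np.stack([(u-K[0,2])/K[0,0]*d,(v-K[1,2])/K[1,1]*d,d],-1)@A.T+e
    P[d<=0]=np.nan
    return P,z['p']
E
python3 - <<'E'
from h import *
for n in('top','scene'):
    p,d,i=grab(n,n); print(n,i)
a=np.hstack([cv2.imread('pics/top.png'),])
cv2.imwrite('pics/top_b.png',cv2.resize(a,(800,600)))
E
```

```text
top {'camera_matrix': array([[449.27151394,   0.        , 277.72565062],
       [  0.        , 449.27151394, 199.45774065],
       [  0.        ,   0.        ,   1.        ]]), 'eye': array([-14.47129799, -11.2309405 , 983.11824226]), 'attitude': array([[-0.41022912, -0.75337282,  0.51394694],
       [-0.91197789,  0.33709111, -0.23380742],
       [ 0.00289721, -0.56462286, -0.82534395]])}
scene {'camera_matrix': array([[445.51816647,   0.        , 271.65559901],
       [  0.        , 445.51816647, 208.42199678],
       [  0.        ,   0.        ,   1.        ]]), 'eye': array([120.87483801, 265.76668836, 848.83784334]), 'attitude': array([[-0.80052806, -0.4528168 ,  0.39257072],
       [-0.59928764,  0.60155238, -0.52819415],
       [ 0.00302334, -0.65809702, -0.75292707]])}
```

View pics/top_b.png

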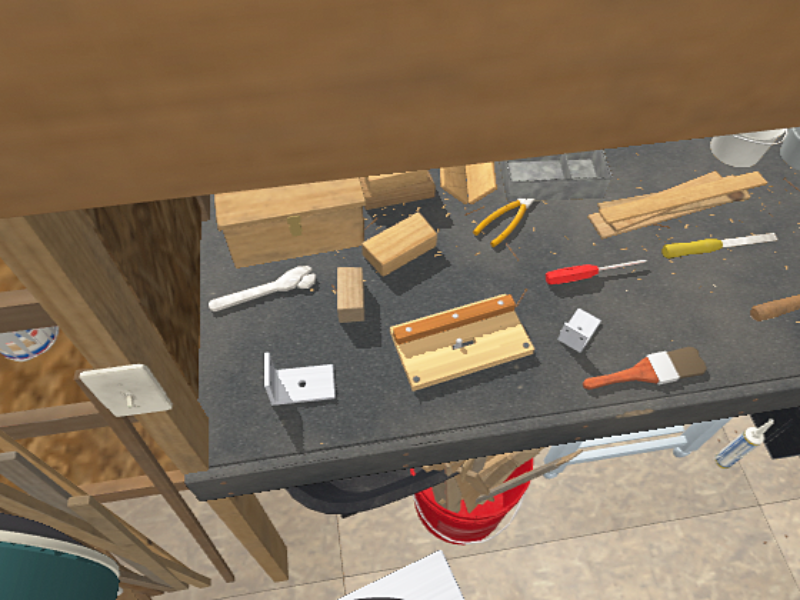

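View pics/scene.png

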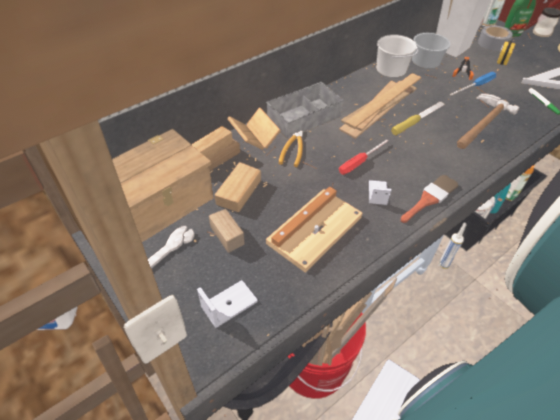

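The top view (800x600) shows two brackets. The large one is at the left (hole ~(302,383), leg at (268,378)) and the small decoy is at (579,330). The jig is at (462,342), with its fence on the far side and the pin near (462,345). The large left one fits the description, so I'll measure its footprint from depth to check its size.

Run:
```python
from h import *
def rect(P,m,name):
    q=P[m][:,:2].astype(np.float32)
    if len(q)<5: print(name,len(q));return
    print(name,len(q),cv2.minAreaRect(q), 'zmed',np.round(np.median(P[m][:,2]),1))
rois={'top':dict(br=(180,240,240,290),sm=(385,210,425,250),jig=(265,200,385,280)),'scene':dict(br=(192,275,262,328),sm=(360,175,395,210),jig=(260,183,368,275))}
for f in('top','scene'):
    P,p=cloud(f); z=P[...,2]; 
    hsv=cv2.cvtColor(p,cv2.COLOR_RGB2HSV)
    def m(k): 
        a=np.zeros(z.shape,bool); x0,y0,x1,y1=rois[f][k]; a[y0:y1,x0:x1]=1; return a&np.isfinite(z)
    w=m('br')
    er=lambda a:cv2.morphologyEx(a.astype(np.uint8),cv2.MORPH_OPEN,np.ones((2,2)))>0
    rect(P,er(w&(z>4)&(z<16)),f+' base'); rect(P,er(w&(z>30)&(z<80)),f+' leg'); rect(P,er(w&(z>4)&(z<80)),f+' all')
    rect(P,er(m('sm')&(z>5)),f+' small'); print(np.nanmax(z[m('sm')]),np.nanmax(z[m('br')]))
    rect(P,er(m('jig')&(z>12)&(z<23)),f+' board'); rect(P,er(m('jig')&(z>36)&(z<45)),f+' fence');rect(P,er(m('jig')&(z>12)&(z<45)),f+' jigall')
    q=m('jig')&(z>24)&(z<36)&(hsv[...,1]<90); rect(P,q,f+' pin?')
# rectified orthoview 1mm->2px around jig & bracket
P,p=cloud('top')
im=np.zeros((300*2,400*2,3),np.uint8)
h=[(302,383),(268,378),(462,342)]
for u,v in h: print(u,v,np.round(P[int(v*.7),int(u*.7)],1))
c=cv2.resize(p[190:290,170:430],(780,300),interpolation=cv2.INTER_CUBIC)
P,p=cloud('scene'); c2=cv2.resize(p[180:330,190:400],(420,300),interpolation=cv2.INTER_CUBIC); c2=cv2.copyMakeBorder(c2,0,0,0,360,cv2.BORDER_CONSTANT)
cv2.imwrite('pics/crop1.png',np.vstack([c,c2])[:,:,::-1])
```

```text
top base 950 ((476.3389587402344, -62.69908142089844), (103.52600860595703, 62.699432373046875), 72.05126953125) zmed nan
top leg 170 ((507.37591552734375, -20.882226943969727), (8.054142951965332, 96.47972106933594), 74.18060302734375) zmed 57.7
top all 1149 ((492.643310546875, -66.49528503417969), (106.50753784179688, 96.62146759033203), 72.35797119140625) zmed nan
top small 357 ((373.96734619140625, -542.521240234375), (42.31494140625, 77.09764862060547), 29.05638885498047) zmed nan
55.767740309311534 77.91025977793618
top board 2745 ((438.8768310546875, -344.3985900878906), (229.74818420410156, 119.62998962402344), 84.52041625976562) zmed nan
top fence 765 ((471.4246826171875, -352.72906494140625), (238.5198211669922, 37.83640670776367), 89.76235961914062) zmed nan
top jigall 3848 ((440.3715515136719, -349.0984191894531), (235.61224365234375, 122.857177734375), 84.3080062866211) zmed nan
top pin? 14 ((431.55694580078125, -328.5469055175781), (7.280769348144531, 9.230666160583496), 64.32025146484375) zmed 31.5
scene base 897 ((472.4403076171875, -59.72556686401367), (107.376220703
[... 369 characters left out ...]
.48390197753906, 27.389436721801758), 72.60830688476562) zmed nan
53.96915300389185 73.2675336695446
scene board 2662 ((395.3074951171875, -327.28717041015625), (241.17481994628906, 110.30274200439453), 58.06669998168945) zmed nan
scene fence 548 ((468.4613952636719, -353.27264404296875), (246.21055603027344, 20.17729377746582), 84.49286651611328) zmed nan
scene jigall 3622 ((427.5163269042969, -345.2639465332031), (244.13832092285156, 119.4320068359375), 79.09241485595703) zmed nan
scene pin? 17 ((454.7286071777344, -299.01715087890625), (76.93582153320312, 50.82212448120117), 84.23194122314453) zmed 29.3
302 383 [483.4 -62.   -4.1]
268 378 [476.8 -12.5  71. ]
462 342 [ 438.3 -341.1    8.3]
```

View pics/crop1.png

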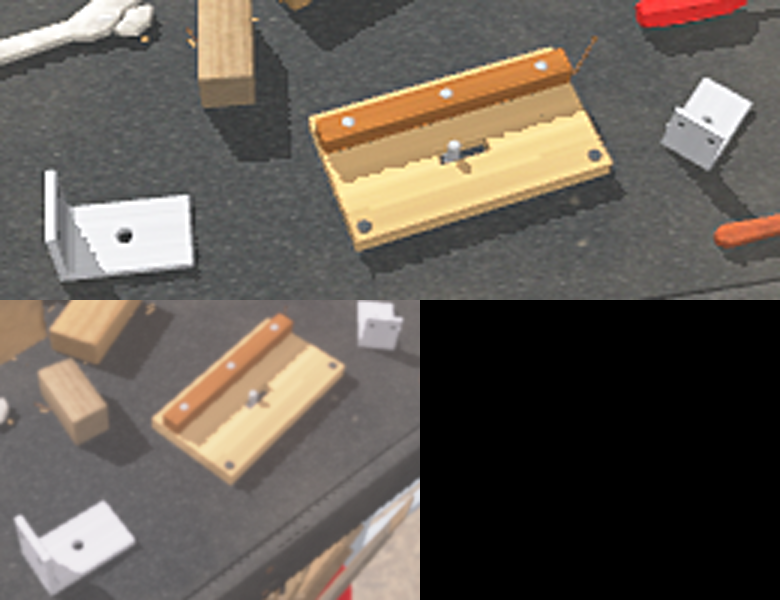

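The crop confirms it: the left bracket has a ~104x60 base and ~72 mm leg, while the decoy is only ~77 mm long and 55 mm tall. The fence is on the jig's far side, and the pin sits at the left end of the slot. Before moving I need the arm geometry and the post and beam extents.

Run:
```python
from h import *
from scipy.optimize import least_squares
D=np.diag([1.,-1,-1]); Y=[]
R0=robot.current_ee_rot(); print(np.round(R0,3),robot.current_ft_force())
def rot(b): # tool tilted: z axis = (sin b,0,-cos b)
    return np.array([[np.cos(b),0,np.sin(b)],[0,-1,0],[np.sin(b),0,-np.cos(b)]])
for x,z,b in[(450,100,0),(600,200,0),(800,50,0),(500,300,0),(500,200,.5),(600,200,.8),(500,200,-.3)]:
    for s in(1,-1):
        R=rot(b)@np.diag([s,s,1]); q=robot.solve_ik([x,0,z],R)
        if q is not None: Y.append((x,z,b,*q)); print(x,z,b,s,np.round(q,3))
Y=np.array(Y)
def fk(p,q2,q3,b): a,h,L1,L2,L3=p; return a+L1*np.sin(q2)+L2*np.sin(q2+q3)+L3*np.sin(b), h+L1*np.cos(q2)+L2*np.cos(q2+q3)-L3*np.cos(b)
g=Y[np.abs(Y[:,3])<.2]
f=lambda p:np.concatenate([fk(p,g[:,4],g[:,5],g[:,2])[0]-g[:,0],fk(p,g[:,4],g[:,5],g[:,2])[1]-g[:,1]])
s=least_squares(f,[0,400,450,450,250]);print('a,h,L1,L2,L3',s.x,np.abs(s.fun).max())
for n in('top','scene'):
    P,p=cloud(n); z=P[...,2]
    m=(z>120); q=P[m]
    for lo,hi in[(120,300),(300,500),(500,680),(680,1000)]:
        for x0,x1 in[(200,650)]:
            k=q[(q[:,2]>lo)&(q[:,2]<hi)&(q[:,0]>x0)&(q[:,0]<x1)]
            if len(k)>20: print(n,lo,hi,len(k),np.round(np.percentile(k,[0,2,50,98,100],axis=0),0).tolist())
```

```text
[[-0.937  0.349 -0.001]
 [ 0.349  0.937 -0.002]
 [ 0.    -0.002 -1.   ]] [-0.72727499 -0.02634697 -1.11700574]
450 100 0 1 [-0.055 -0.03   2.206 -0.     0.966  1.515]
450 100 0 -1 [-0.055 -0.03   2.206 -0.     0.966 -1.626]
600 200 0 1 [-0.042  0.151  1.812 -0.     1.179  1.529]
600 200 0 -1 [-0.042  0.151  1.812 -0.     1.179 -1.612]
800 50 0 1 [-0.031  0.635  1.437 -0.     1.069  1.54 ]
800 50 0 -1 [-0.031  0.635  1.437 -0.     1.069 -1.602]
500 300 0 1 [-0.05  -0.105  1.888 -0.     1.358  1.521]
500 300 0 -1 [-0.05  -0.105  1.888 -0.     1.358 -1.621]
500 200 0.5 1 [-0.074 -0.36   2.351  0.058  0.652  1.459]
500 200 0.5 -1 [-0.074 -0.36   2.351  0.058  0.652 -1.682]
600 200 0.8 1 [-0.07  -0.23   2.384  0.262  0.195  1.264]
600 200 0.8 -1 [-0.07  -0.23   2.384  0.262  0.195 -1.877]
500 200 -0.3 1 [-0.041  0.164  1.826 -0.012  1.451  1.533]
500 200 -0.3 -1 [-0.041  0.164  1.826 -0.012  1.451 -1.609]
a,h,L1,L2,L3 [1.72168187e-01 2.51064389e+02 5.11380195e+02 5.66079725e+02
 3.40248868e+02] 0.2056227648116078
top 120 300 5278 [[387.0, 58.0, 120.0], [391.0, 62.0, 125.0], [509.0, 112.0,
[... 298 characters left out ...]
4.0, 157.0, 603.0]]
top 680 1000 57414 [[200.0, -268.0, 699.0], [202.0, -251.0, 704.0], [251.0, -72.0, 768.0], [288.0, 68.0, 821.0], [298.0, 97.0, 830.0]]
scene 120 300 10398 [[328.0, -1611.0, 120.0], [388.0, -1381.0, 126.0], [578.0, 169.0, 262.0], [646.0, 262.0, 292.0], [650.0, 283.0, 300.0]]
scene 300 500 6407 [[386.0, 107.0, 300.0], [388.0, 116.0, 306.0], [405.0, 145.0, 429.0], [572.0, 174.0, 498.0], [577.0, 181.0, 500.0]]
scene 500 680 6675 [[398.0, 119.0, 500.0], [400.0, 122.0, 502.0], [406.0, 143.0, 570.0], [568.0, 159.0, 629.0], [586.0, 164.0, 632.0]]
scene 680 1000 31378 [[252.0, -63.0, 697.0], [266.0, -6.0, 700.0], [307.0, 148.0, 726.0], [323.0, 204.0, 762.0], [326.0, 215.0, 769.0]]
```

Run:
```python
from h import *
for n in('top','scene'):
    P,p=cloud(n); q=P[np.isfinite(P[...,2])]
    s=lambda m,t:print(n,t,m.sum(), (np.round(np.percentile(q[m],[0,2,50,98,100],axis=0)).tolist() if m.sum() else ''))
    s((q[:,2]>690)&(q[:,0]>-100),'beam')
    s((q[:,2]>400)&(q[:,0]<150),'back tall')
    for lo,hi in[(60,120),(120,200),(200,300),(300,400),(400,550)]:
        m=(q[:,2]>lo)&(q[:,2]<hi)&(q[:,0]>370)&(q[:,0]<600)&(q[:,1]>50)&(q[:,1]<115); s(m,f'post {lo}')
    m=(q[:,2]>-10)&(q[:,2]<10)&(q[:,1]>-300)&(q[:,1]<50); s(m,'bench')
```

```text
top beam 71258 [[56.0, -379.0, 699.0], [63.0, -338.0, 704.0], [240.0, -89.0, 766.0], [287.0, 75.0, 820.0], [298.0, 97.0, 830.0]]
top back tall 3823 [[56.0, 59.0, 726.0], [57.0, 60.0, 739.0], [65.0, 69.0, 772.0], [86.0, 79.0, 785.0], [91.0, 83.0, 787.0]]
top post 60 530 [[413.0, 72.0, 60.0], [420.0, 74.0, 61.0], [510.0, 97.0, 92.0], [595.0, 114.0, 119.0], [598.0, 115.0, 120.0]]
top post 120 842 [[415.0, 73.0, 120.0], [421.0, 74.0, 123.0], [508.0, 97.0, 163.0], [596.0, 114.0, 199.0], [600.0, 115.0, 200.0]]
top post 200 1422 [[388.0, 72.0, 200.0], [389.0, 73.0, 203.0], [506.0, 98.0, 256.0], [596.0, 113.0, 299.0], [600.0, 115.0, 300.0]]
top post 300 2020 [[388.0, 72.0, 300.0], [389.0, 74.0, 303.0], [503.0, 98.0, 352.0], [595.0, 114.0, 399.0], [600.0, 115.0, 400.0]]
top post 400 2510 [[413.0, 76.0, 400.0], [417.0, 82.0, 402.0], [457.0, 104.0, 464.0], [562.0, 115.0, 545.0], [587.0, 115.0, 550.0]]
top bench 20956 [[78.0, -300.0, -10.0], [114.0, -289.0, -4.0], [482.0, -106.0, 1.0], [814.0, 43.0, 9.0], [959.0, 50.0, 10.0]]
scene beam 45907 [[91.0, -63.0, 697.0], [94.0, 4.0, 700.0], [296.0, 162.0, 735.0], [322.0, 213.0, 760.0], [326.0, 218.0, 769.0]]
scene back tall 14529 [[91.0, 131.0, 709.0], [93.0, 143.0, 722.0], [101.0, 195.0, 745.0], [110.0, 215.0, 757.0], [116.0, 218.0, 762.0]]
scene post 60 0 
scene post 120 0 
scene post 200 65 [[386.0, 109.0, 246.0], [386.0, 109.0, 247.0], [388.0, 113.0, 276.0], [389.0, 115.0, 298.0], [389.0, 115.0, 299.0]]
scene post 300 109 [[386.0, 107.0, 301.0], [386.0, 108.0, 301.0], [388.0, 112.0, 333.0], [393.0, 115.0, 355.0], [395.0, 115.0, 356.0]]
scene post 400 0 
scene bench 22541 [[81.0, -300.0, -10.0], [102.0, -287.0, -6.0], [457.0, -107.0, -2.0], [764.0, 40.0, 8.0], [1014.0, 50.0, 10.0]]
```

```bash
cat >> h.py <<'E'
G=dict(h=251,L1=511.4,L2=566,L3=340)
def pts(q):
    c,s=np.cos(q[0]),np.sin(q[0]); f=lambda r,z:np.array([r*c,r*s,z])
    a=G['L1']*np.sin(q[1]);b=G['h']+G['L1']*np.cos(q[1])
    return f(0,G['h']),f(a,b),f(a+G['L2']*np.sin(q[1]+q[2]),b+G['L2']*np.cos(q[1]+q[2]))
def toolR(ang): # tool down, y axis at world angle ang
    y=np.array([np.cos(ang),np.sin(ang),0]); z=np.array([0,0,-1.]); return np.stack([np.cross(y,z),y,z],1)
E
python3 - <<'E'
from h import *
Q=[]
for n in('top','scene'):
    P,p=cloud(n); q=P[np.isfinite(P[...,2])]; Q.append(q[(q[:,2]>690)&(q[:,0]>-100)])
Q=np.vstack(Q)
for al in np.radians([-5,0,5,10,13]):
    u=Q@np.array([np.cos(al),np.sin(al),0]); print(np.degrees(al),np.round(np.percentile(u,[0,1,5,95,99,100])))
al=np.radians(13); 
for z0 in range(690,840,20):
    k=Q[(Q[:,2]>z0)&(Q[:,2]<z0+20)]
    if len(k): u=k@[np.cos(al),np.sin(al),0]; print(z0,len(k),np.round([u.min(),u.max()]),np.round(k[:,1].min()),np.round(k[:,1].max()))
def chk(name,q,u0,u1):
    S,E,W=pts(q); U=np.array([np.cos(al),np.sin(al),0]); best=1e9
    for A,B in((S,E),(E,W)):
        for t in np.linspace(0,1,80):
            X=A+t*(B-A); u=X@U; d=np.hypot(max(u0-u,0,u-u1),max(697-X[2],0)); best=min(best,d)
    print(name,np.round(q,2),'elbow',E.round(),'wrist',W.round(),'clear',round(best))
u=Q@[np.cos(al),np.sin(al),0]; u0,u1=u.min(),u.max()
for nm,pos,a in[('start',None,0),('fold',[-.1,-.6,2.4,0,1.34,1.57],0),('swing',[.6,-.6,2.4,0,1.34,1.57],0)]:
    chk(nm,robot.current_joints() if pos is None else pos,u0,u1)
for x,y,z,a in[(380,-40,150,73+180),(490,-15,34,73+180),(490,-15,130,73+180),(500,-20,34,73+180),(440,-345,130,265),(440,-290,60,265),(440,-290,150,265)]:
    q=robot.solve_ik([x,y,z],toolR(np.radians(a))); chk((x,y,z),q,u0,u1)
i=robot.camera_info('wrist'); R=robot.current_ee_rot(); print('cam in tool',R.T@(i['eye']-robot.current_eef_pos()),(R.T@i['attitude']).round(2).tolist())
E
```

```text
-5.0 [ 50.  56.  78. 300. 303. 307.]
0.0 [ 56.  62.  95. 317. 321. 326.]
5.0 [ 61.  68. 112. 331. 338. 344.]
10.0 [ 66.  73. 121. 344. 351. 358.]
13.0 [ 69.  76. 102. 350. 358. 366.]
690 10787 [ 80. 366.] -379.0 215.0
710 22543 [ 74. 364.] -373.0 218.0
730 29981 [ 69. 359.] -362.0 218.0
750 21168 [ 69. 356.] -351.0 214.0
770 15268 [ 70. 295.] -340.0 82.0
790 12353 [103. 290.] -329.0 55.0
810 5065 [184. 285.] -161.0 46.0
start [ 1.18  0.26  1.61  0.    1.27 -0.04] elbow [ 51. 124. 745.] wrist [259. 623. 578.] clear 0
fold [-0.1  -0.6   2.4   0.    1.34  1.57] elbow [-287.   29.  673.] wrist [261. -26. 544.] clear 105
swing [ 0.6  -0.6   2.4   0.    1.34  1.57] elbow [-238. -163.  673.] wrist [217. 148. 544.] clear 105
(380, -40, 150) [-0.17 -0.24  2.28 -0.    1.1   1.7 ] elbow [-120.   21.  748.] wrist [376. -65. 490.] clear 44
(490, -15, 34) [-0.08  0.14  2.17 -0.    0.83  1.79] elbow [ 73.  -6. 757.] wrist [489. -40. 374.] clear 0
(490, -15, 130) [-0.08  0.01  2.1  -0.    1.03  1.79] elbow [  5.  -0. 762.] wrist [489. -40. 470.] clear 0
(500, -20, 34) [-0.09  0.16  2.15 -0.    0.83  1.78] elbow [ 82.  -7. 756.] wrist [498. -45. 374.] clear 0
(440, -345, 130) [-0.71  0.14  1.96 -0.    1.04  0.95] elbow [ 54. -46. 757.] wrist [ 424. -364.  470.] clear 0
(440, -290, 60) [-0.63  0.17  2.08 -0.    0.89  1.03] elbow [ 70. -51. 755.] wrist [ 426. -310.  400.] clear 0
(440, -290, 150) [-0.63  0.06  2.01 -0.    1.07  1.03] elbow [ 24. -18. 762.] wrist [ 426. -310.  490.] clear 0
cam in tool [  79.77777168   -0.17467169 -145.18149713] [[0.0, -0.95, -0.3], [1.0, -0.0, 0.0], [-0.0, -0.3, 0.95]]
```

Run:
```python
from h import *
for n in('top','scene'):
    P,p=cloud(n); k=4
    a=P[:-2*k,k:-k]-P[2*k:,k:-k]; b=P[k:-k,:-2*k]-P[k:-k,2*k:]
    N=np.cross(a,b); N/=np.linalg.norm(N,axis=-1,keepdims=True); C=P[k:-k,k:-k]
    m=(C[...,2]>690)&(C[...,0]>-100)&np.isfinite(N[...,0]); NN=N[m];CC=C[m]
    NN*=np.sign(NN[:,[0]]+1e-9)
    lab=np.round(NN,1); u,c=np.unique(lab,axis=0,return_counts=True)
    for i in np.argsort(-c)[:4]:
        q=CC[(lab==u[i]).all(1)]; nn=NN[(lab==u[i]).all(1)].mean(0); print(n,u[i],c[i],nn.round(3),'off',np.percentile(q@nn,[5,50,95]).round(),'min',q.min(0).round(),'max',q.max(0).round())
    # bench front edge: for z~0 points
    q=P[np.abs(P[...,2])<6]
    for y in range(-600,60,100):
        k2=q[np.abs(q[:,1]-y)<8]; print(n,y,np.round(np.percentile(k2[:,0],[0,1,3])) if len(k2) else '',end=' | ')
    print()
```

```text
top [ 1.  -0.2 -0. ] 5571 [ 0.978 -0.203  0.002] off [246. 258. 268.] min [ 171. -371.  705.] max [294.  91. 826.]
top [ 1.  -0.2  0.1] 3912 [ 0.974 -0.204  0.093] off [314. 328. 338.] min [ 171. -371.  705.] max [294.  92. 826.]
top [ 1.  -0.3  0. ] 3654 [ 0.959 -0.28   0.002] off [259. 263. 268.] min [ 171. -370.  705.] max [294.  89. 826.]
top [ 1.  -0.2 -0.1] 3461 [ 0.974 -0.201 -0.093] off [173. 183. 196.] min [ 172. -367.  705.] max [294.  85. 826.]
top -600 [190. 193. 199.] | top -500 [216. 220. 227.] | top -400 [243. 246. 250.] | top -300 [270. 273. 276.] | top -200 [296. 299. 304.] | top -100 [100. 105. 110.] | top 0 [146. 350. 357.] | 
scene [ 1.  -0.2  0.1] 1371 [ 0.973 -0.203  0.1  ] off [147. 340. 346.] min [ 94. -41. 701.] max [324. 214. 765.]
scene [ 1.  -0.2 -0. ] 1272 [ 0.979 -0.2    0.002] off [263. 270. 275.] min [ 94. -36. 701.] max [325. 215. 763.]
scene [ 1.  -0.3  0. ] 1104 [ 0.961 -0.273  0.013] off [ 56. 264. 267.] min [ 97. -32. 701.] max [324. 215. 762.]
scene [ 1.  -0.2 -0.1] 969 [ 0.974 -0.201 -0.094] off [195. 200. 205.] min [258. -38. 702.] max [325. 210. 766.]
scene -600 [187. 191. 196.] | scene -500 [213. 220. 228.] | scene -400 [242. 245. 250.] | scene -300 [268. 271. 274.] | scene -200 [295. 298. 303.] | scene -100 [89. 93. 98.] | scene 0 [348. 351. 356.] |
```

Run:
```python
from h import *
P,p=cloud('top'); q=P[np.isfinite(P[...,2])]
for lo,hi in[(60,200),(200,400),(400,520)]:
    for x in range(380,680,20):
        k=q[(abs(q[:,0]-x)<6)&(q[:,2]>lo)&(q[:,2]<hi)&(q[:,1]>0)&(q[:,1]<200)]
        print(x,np.round(np.percentile(k[:,1],[0,3])) if len(k)>3 else '-',end=' ')
    print()
def chk(name,q,w0=262):
    S,E,W=pts(q); best=1e9
    for A,B in((S,E),(E,W)):
        for t in np.linspace(0,1,80):
            X=A+t*(B-A); best=min(best,np.hypot(max(w0-X@[.968,-.25,0],0),max(697-X[2],0)))
    print(name,np.round(q,2),'elbow',E.round(),'wrist',W.round(),'clear',round(best))
chk('start',robot.current_joints())
for x,y,z,a in[(380,-40,150,253),(490,-15,34,253),(490,-15,90,253),(440,-345,130,265),(440,-290,60,265),(440,-290,120,265)]:
    chk((x,y,z),robot.solve_ik([x,y,z],toolR(np.radians(a))))
```

```text
380 - 400 [118. 118.] 420 [112. 113.] 440 [107. 107.] 460 [102. 102.] 480 [97. 98.] 500 [97. 98.] 520 [92. 92.] 540 [86. 87.] 560 [80. 81.] 580 [76. 76.] 600 [70. 71.] 620 [65. 65.] 640 [60. 60.] 660 [55. 55.] 
380 - 400 [105. 119.] 420 [112. 113.] 440 [107. 107.] 460 [101. 102.] 480 [97. 97.] 500 [96. 97.] 520 [91. 92.] 540 [86. 87.] 560 [81. 81.] 580 [75. 76.] 600 [70. 70.] 620 [65. 65.] 640 [59. 60.] 660 [54. 55.] 
380 - 400 [117. 118.] 420 [112. 112.] 440 [107. 107.] 460 [101. 102.] 480 [97. 97.] 500 [97. 97.] 520 [91. 92.] 540 [85. 86.] 560 [81. 81.] 580 [77. 77.] 600 - 620 - 640 - 660 - 
start [ 1.18  0.26  1.61  0.    1.27 -0.04] elbow [ 51. 124. 745.] wrist [259. 623. 578.] clear 202
(380, -40, 150) [-0.17 -0.24  2.28 -0.    1.1   1.7 ] elbow [-120.   21.  748.] wrist [376. -65. 490.] clear 130
(490, -15, 34) [-0.08  0.14  2.17 -0.    0.83  1.79] elbow [ 73.  -6. 757.] wrist [489. -40. 374.] clear 85
(490, -15, 90) [-0.08  0.06  2.13 -0.    0.95  1.79] elbow [ 31.  -3. 761.] wrist [489. -40. 430.] clear 85
(440, -345, 130) [-0.71  0.14  1.96 -0.    1.04  0.95] elbow [ 54. -46. 757.] wrist [ 424. -364.  470.] clear 58
(440, -290, 60) [-0.63  0.17  2.08 -0.    0.89  1.03] elbow [ 70. -51. 755.] wrist [ 426. -310.  400.] clear 75
(440, -290, 120) [-0.63  0.09  2.04 -0.    1.01  1.03] elbow [ 38. -28. 760.] wrist [ 426. -310.  460.] clear 69
```

Run:
```python
from h import *
robot.move_j([1.177,-.6,2.4,0,1.34,1.57]); robot.move_j([-.12,-.6,2.4,0,1.34,1.57])
robot.move_pose([440,-60,140],toolR(np.radians(253)))
print(robot.current_time_s(),robot.current_eef_pos(),robot.current_ft_force())
p,d,i=grab('wrist','w1'); print(i['eye'])
cv2.imwrite('pics/w1b.png',cv2.resize(p,(800,600))[:,:,::-1])
P,_=cloud('w1'); z=P[...,2]; f=np.isfinite(z)
m=f&(abs(P[...,0]-480)<90)&(abs(P[...,1]+45)<90)
base=P[m&(z>5)&(z<11)][:,:2].astype(np.float32); print('base',len(base),cv2.minAreaRect(base))
leg=P[m&(z>60)&(z<80)]; print('leg',len(leg),cv2.minAreaRect(leg[:,:2].astype(np.float32)) if len(leg)>5 else '', leg[:,2].max() if len(leg) else '')
```

```text
3.8333 [439.22334151 -58.98909234 139.76045553] [ 0.67988994 -0.4576725   0.67683626]
[513.38497263 -81.59224245 284.77404052]
base 9927 ((474.3758544921875, -65.18962097167969), (96.83777618408203, 60.29934310913086), 72.49310302734375)
leg 1746 ((490.1797790527344, -16.212867736816406), (8.50995922088623, 59.70484924316406), 72.39041900634766) 73.43533264053346
```

View pics/w1b.png

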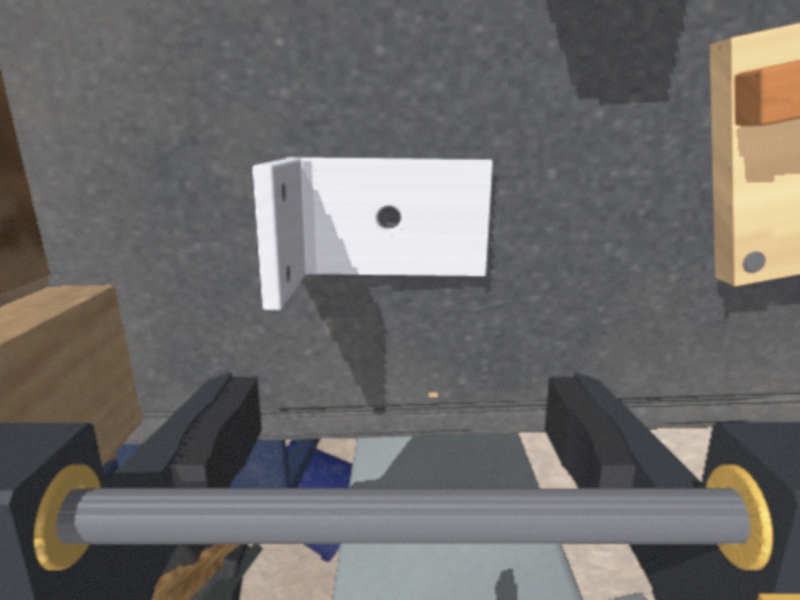

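Wrist view: the bracket lies alone, with its hole at (389,216) and leg at the left (265,235). Depth puts the leg centre at (490.2,-16.2) with yaw 72.4°, giving about 17 mm clearance to the side panel. I'll look at the jig up close while the hand is empty.

Run:
```python
from h import *
robot.move_pose([390,-340,130],toolR(np.radians(265)))
robot.dwell(.2); print(robot.current_time_s(),robot.current_eef_pos())
p,d,i=grab('wrist','w2')
cv2.imwrite('pics/w2b.png',cv2.resize(p,(800,600))[:,:,::-1])
P,_=cloud('w2'); z=P[...,2]; f=np.isfinite(z)
m=f&(abs(P[...,0]-440)<110)&(abs(P[...,1]+345)<140)
R=lambda a,b,t:(lambda q:print(t,len(q),cv2.minAreaRect(q[:,:2].astype(np.float32)) if len(q)>5 else '',np.median(q[:,2])))(P[m&(z>a)&(z<b)])
R(14,22,'board');R(38,43,'fence');R(14,45,'all')
q=P[m&(z>29)&(z<35)]
print('pin',len(q)); 
# fence front face & pin in jig-ish coordinates
fence=P[m&(z>37)&(z<44)][:,:2]; c,s,a=cv2.minAreaRect(fence.astype(np.float32)); 
th=np.radians(85); ex=np.array([np.sin(th),-np.cos(th)]);ey=np.array([np.cos(th),np.sin(th)])
for Y in range(-470,-220,20):
    k=fence[abs(fence[:,1]-Y)<3]; b=P[m&(z>14)&(z<22)&(abs(P[...,1]-Y)<3)]
    print(Y,np.round(np.percentile(k[:,0],[1,99]),1) if len(k)>3 else '-',np.round(np.percentile(b[:,0],[1,99]),1) if len(b)>3 else '-')
```

```text
5.1833 [ 390.53931299 -338.89241151  130.20016597]
board 42224 ((439.8514099121094, -340.25665283203125), (221.54718017578125, 120.57220458984375), 84.54594421386719) 17.213861095567324
fence 14023 ((472.32171630859375, -343.4649658203125), (219.19955444335938, 23.870361328125), 84.55693817138672) 39.25221578503164
all 57427 ((439.8514099121094, -340.25665283203125), (221.54718017578125, 120.57220458984375), 84.54594421386719) 17.54585375551511
pin 156
-470 - -
-450 [450.9 473.8] [404.8 489.6]
-430 [452.4 475.5] [372.5 490.8]
-410 [454.3 477.8] [373.9 493.1]
-390 [456.  479.6] [376.5 494.8]
-370 [458.2 481.2] [378.4 496.6]
-350 [459.9 483.5] [379.7 499. ]
-330 [461.7 485.2] [381.6 500.6]
-310 [464.  487.1] [384.  502.2]
-290 [465.6 489.3] [385.9 504.6]
-270 [467.4 490.9] [387.4 506.2]
-250 [469.7 493.2] [389.5 507.9]
-230 - [391.3 464.3]
```

View pics/w2b.png

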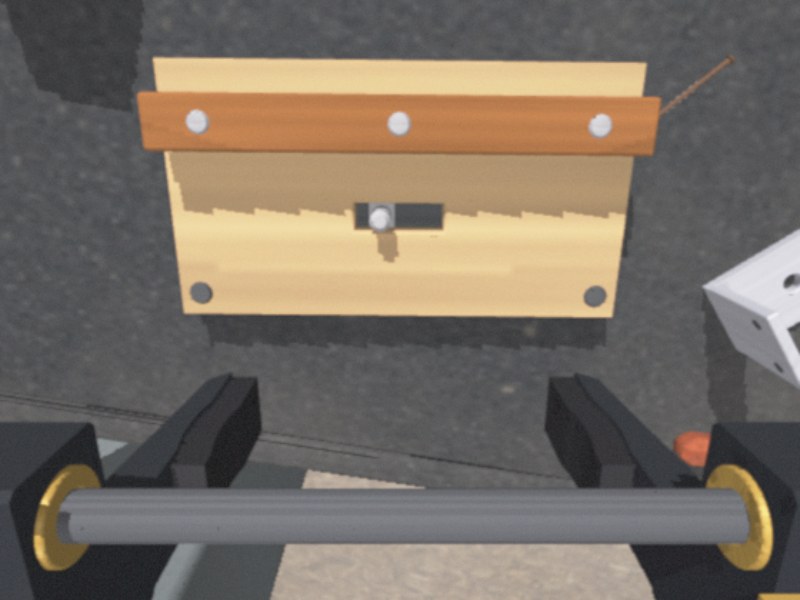

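The jig is unobstructed: pin at (380,213) in the slot (355–443, 216), fence along the top. Jig centre is (439.9,-340.3), yaw 84.55°. Next I'll compute the pin position and do the grasp.

```bash
cat >> h.py <<'E'
J0=np.array([439.85,-340.26]); TH=np.radians(84.55); ex=np.array([np.sin(TH),-np.cos(TH)]); ey=np.array([np.cos(TH),np.sin(TH)])
def jig(p): d=np.asarray(p)[:2]-J0; return np.array([d@ex,d@ey])
def world(jx,jy,z): return [*(J0+jx*ex+jy*ey),z]
RJ=toolR(TH+np.pi)
E
python3 - <<'E'
from h import *
P,_=cloud('w2'); zz=np.load('pics/w2.npz'); d=P-np.array([*J0,0]); jx=d[...,:2]@ex; jy=d[...,:2]@ey; z=P[...,2]
m=(z>29)&(z<36)&(abs(jx+10)<9)&(abs(jy)<25); print('pin top',m.sum(),jx[m].mean(),jy[m].min(),jy[m].max(),jy[m].mean(),z[m].mean())
m=(z>22)&(z<30)&(abs(jx+10)<9)&(abs(jy)<25); print('pin side',m.sum(),jx[m].mean(),jy[m].min(),jy[m].max())
for u,v in[(380,210),(380,217)]:
    r=zz['A']@np.linalg.solve(zz['K'],[u*.7,v*.7,1]); X=zz['e']+r*(31-zz['e'][2])/r[2]; print(jig(X))
h=np.array([490.2,-16.2]); R=toolR(np.radians(252.4))
robot.move_pose([440,-60,130],R); robot.move_linear([*h,110],R,speed=120); robot.move_linear([*h,35],speed=80)
f0=robot.current_ft_force(); robot.command_gripper(0.0,40); robot.dwell(.2)
print('grip',robot.current_width()*88,robot.current_eef_pos(),f0,robot.current_ft_force())
z0=robot.current_eef_pos()[2]
robot.move_linear([*h,100],speed=80)
print(robot.current_eef_pos(),robot.current_width()*88,robot.current_ft_force(),robot.current_time_s())
open('z0','w').write(str(z0))
E
```

```text
pin top 156 -9.634478522395176 4.0793137461721285 13.369223496810498 8.448855830764868 30.681484188234535
pin side 68 -8.410384057925619 3.5345574895208953 13.485028639101625
[-4.62814543  8.01468489]
[-7.8260415   8.02489553]
grip 7.842801683446089 [490.16785901 -16.30520189  34.9955971 ] [0.86144212 0.83784673 0.26241513] [-0.68289011 -1.27755311 -0.63627454]
[489.65237664 -16.14783104  99.47846538] 7.735818580682322 [ 0.08221863 -0.8282431  -3.12539334] 10.5083
```

Run:
```python
from h import *
z0=float(open('z0').read())
robot.move_linear(world(-20,30,100),RJ,speed=150)
robot.move_linear(world(-15,56.4,100),RJ,speed=80)
robot.dwell(.2)
p,d,i=grab('wrist','w3'); cv2.imwrite('pics/w3b.png',cv2.resize(p,(800,600))[:,:,::-1])
P,_=cloud('w3'); D=P-np.array([*J0,0]); jx=D[...,:2]@ex; jy=D[...,:2]@ey; z=P[...,2]
m=(z>66)&(z<80)&(abs(jx+15)<45)&(jy<50)&(jy>-70); q=P[m]; print('base',len(q),cv2.minAreaRect(q[:,:2].astype(np.float32)),np.median(q[:,2]),jx[m].min(),jx[m].max(),jy[m].min(),jy[m].max())
A=np.c_[q[:,:2],np.ones(len(q))]; print('plane slope',np.linalg.lstsq(A,q[:,2],rcond=None)[0][:2])
e=robot.current_eef_pos(); print('tcp',jig(e),e[2],robot.current_ft_force(),robot.current_time_s(),z0)
```

```text
base 17522 ((425.2532958984375, -335.84326171875), (93.94702911376953, 61.04954528808594), 84.31986999511719) 71.9974718975087 -45.64581252148172 15.517034480734843 -43.88676229183104 49.9932619184899
plane slope [-0.00597755  0.00708693]
tcp [-14.97647527  56.13639329] 100.05840744194974 [-0.45497054  0.40187152 -2.7210337 ] 13.3917 34.995597098988405
```

View pics/w3b.png

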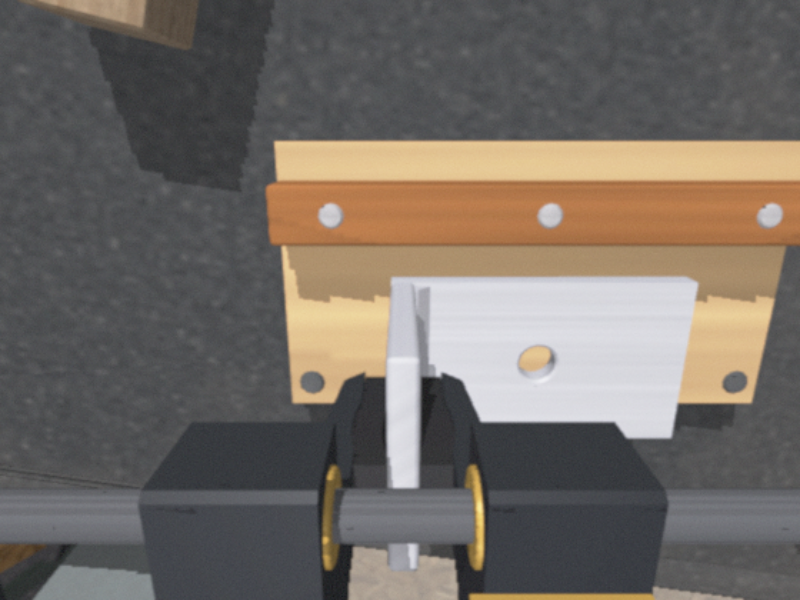

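The bracket is held level and square: base yaw is 84.3° against 84.55° for the jig, the hole is at (537,361) or jig y ≈ 8.1, and the pin is at 8.4. Next: lower beside the fence, touch it, then set down.

```bash
cat >> h.py <<'E'
def st(t):
    e=robot.current_eef_pos(); f=np.array(robot.current_ft_force()); print(t,'jig',jig(e).round(2),'under z',round(e[2]-35,2),'F jig',np.round([f[:2]@ex,f[:2]@ey,f[2]],1),'t',round(robot.current_time_s(),1))
E
python3 - <<'E'
from h import *
y=56.4
robot.move_linear(world(-13,y,35+37),speed=60); robot.dwell(.2); st('low')
print(robot.move_linear(world(-6,y,35+37),speed=10,until_force=3)); st('fence')
xc=jig(robot.current_eef_pos())[0]
robot.move_linear(world(xc-.3,y,35+35),speed=10); st('back')
print(robot.move_linear(world(xc-.3,y,35+17),speed=12,until_force=4)); st('down')
E
```

```text
low jig [-12.62  56.17] under z 37.48 F jig [ 0.6 -0.2 -3.2] t 14.2
True
fence jig [-9.91 57.04] under z 36.04 F jig [ 0.4  0.9 -3. ] t 14.7
back jig [-10.56  56.61] under z 34.52 F jig [ 0.4  0.6 -1.9] t 15.0
True
down jig [-10.4   56.48] under z 18.0 F jig [-1.7 -0.4  5.1] t 16.3
```

It reached z = 18.0, board level, so it's over the pin. I'll seat it gently against the fence, press lightly and check.

Run:
```python
from h import *
e=robot.current_eef_pos(); y=jig(e)[1]
robot.move_linear(world(-10.4,y,35+18.2),speed=5); robot.dwell(.3); st('unload')
print(robot.move_linear(world(-6.5,y,35+18.2),speed=4,until_force=4)); st('fence')
x=jig(robot.current_eef_pos())[0]
print(robot.move_linear(world(x,y,35+16),speed=5,until_force=5)); robot.dwell(.2); st('press')
p,d,i=grab('wrist','w4'); P,_=cloud('w4'); D=P-np.array([*J0,0]); jx=D[...,:2]@ex; jy=D[...,:2]@ey; z=P[...,2]
m=(z>22)&(z<30)&(abs(jx+10)<32)&(jy<45)&(jy>-60); q=P[m]; print(len(q),cv2.minAreaRect(q[:,:2].astype(np.float32)),np.median(q[:,2]))
A=np.c_[jx[m],jy[m],np.ones(len(q))]; print('slope',np.linalg.lstsq(A,q[:,2],rcond=None)[0])
cv2.imwrite('pics/w4b.png',cv2.resize(p,(800,600))[:,:,::-1])
```

```text
unload jig [-10.43  56.49] under z 18.09 F jig [ 1.1 -1.2 -0. ] t 17.2
True
fence jig [-10.34  56.57] under z 18.06 F jig [ 0.4 -0.3  4. ] t 17.7
True
press jig [-10.34  56.57] under z 18.06 F jig [0.2 0.6 4.6] t 18.1
15557 ((427.9333190917969, -338.3530578613281), (88.41575622558594, 58.39905548095703), 84.68789672851562) 25.173042195475347
slope [-2.85804510e-03  2.05467664e-03  2.51792559e+01]
```

View pics/w4b.png

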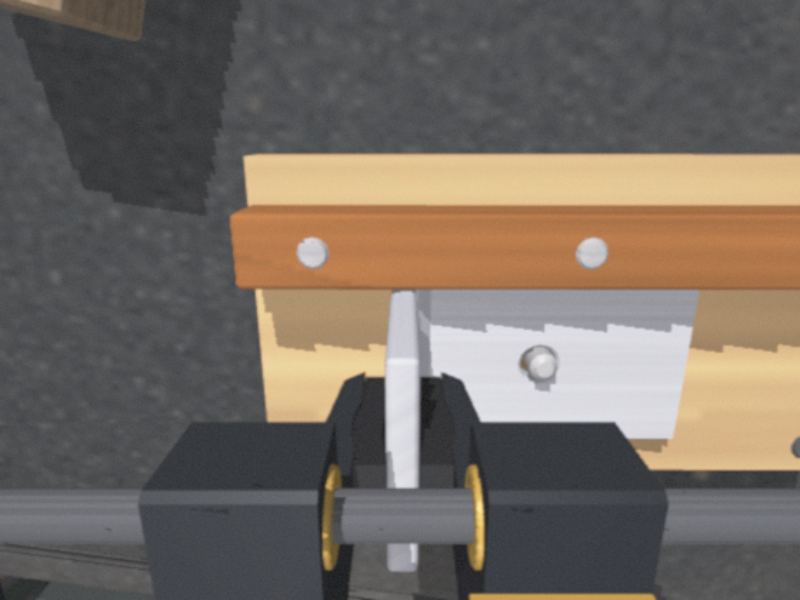

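The pin shows through the hole at (540,363) and the base is at board level. The fence push tripped on vertical force noise rather than a fence reaction, so I'll take small steps and watch the averaged fence-normal force.

Run:
```python
from h import *
y=56.5
def F():
    a=[]
    for _ in range(8): robot.dwell(.03); a.append(robot.current_ft_force())
    f=np.mean(a,0); return np.array([f[:2]@ex,f[:2]@ey,f[2]])
robot.move_linear(world(-10.4,y,35+18.6),speed=5); f0=F(); st('up'); print(f0.round(2))
for x in np.arange(-10.1,-7.4,.3):
    robot.move_linear(world(x,y,35+18.6),speed=6); f=F(); e=robot.current_eef_pos(); print(round(x,2),jig(e).round(2),(f-f0).round(2))
    if f[0]-f0[0]<-4 or abs(f-f0).max()>10: break
x-=.1
print(robot.move_linear(world(x,y,35+16.5),speed=5,until_force=6)); print(F().round(2)); st('press')
```

```text
up jig [-10.62  56.59] under z 18.3 F jig [ 0.6 -1.2 -1. ] t 18.7
[ 0.85 -0.48 -0.91]
-10.1 [-10.33  56.63] [-0.82 -0.16 -0.74]
-9.8 [-10.04  56.7 ] [-1.77  0.79 -0.4 ]
-9.5 [-9.52 56.52] [-1.58  0.8  -0.55]
-9.2 [-9.17 56.45] [-1.5   0.18 -0.83]
-8.9 [-9.05 56.51] [-2.75 -0.01 -0.3 ]
-8.6 [-8.96 56.53] [-5.05 -0.13  1.68]
True
[ 0.96 -0.3   4.98]
press jig [-9.49 56.65] under z 18.0 F jig [0.7 0.  4.9] t 22.3
```

Run:
```python
from h import *
def F():
    a=[]
    for _ in range(8): robot.dwell(.03); a.append(robot.current_ft_force())
    f=np.mean(a,0); return np.round([f[:2]@ex,f[:2]@ey,f[2]],2)
y=56.5
robot.move_linear(world(-9.4,y,35+18.5),speed=5)
robot.move_linear(world(-8.6,y,35+18.4),speed=5); print(F()); st('at fence')
robot.move_linear(world(-8.6,y,35+17.9),speed=3); print(F()); st('pressed')
robot.command_gripper(.35); robot.dwell(.3); st('open')
e=robot.current_eef_pos(); print(F())
robot.move_linear([e[0],e[1],105],speed=60); robot.command_gripper(1.0)
robot.move_linear(world(-45,30,105),speed=100); robot.dwell(.3); st('away')
p,d,i=grab('wrist','w5'); P,_=cloud('w5'); D=P-np.array([*J0,0]); jx=D[...,:2]@ex; jy=D[...,:2]@ey; z=P[...,2]
m=(z>22)&(z<29.5)&(abs(jx+10)<35)&(jy<48)&(jy>-60); q=P[m]; print(len(q),cv2.minAreaRect(q[:,:2].astype(np.float32)),np.median(q[:,2]),'jx',np.percentile(jx[m],[.5,99.5]))
print('slope',np.linalg.lstsq(np.c_[jx[m],jy[m],np.ones(len(q))],q[:,2],rcond=None)[0])
m=(z>70)&(z<100)&(abs(jx+10)<35)&(jy>48)&(jy<64); print('legtop',m.sum(),np.median(z[m]),np.percentile(jx[m],[1,99]),np.percentile(jy[m],[1,99]))
grab('top','t2'); grab('scene','s2')
a=cv2.imread('pics/w5.png'); b=cv2.imread('pics/t2.png')
cv2.imwrite('pics/fin.png',np.vstack([cv2.resize(a,(400,300)),cv2.resize(b,(400,300))]))
```

```text
[-2.37 -0.86  5.43]
at fence jig [-9.27 56.61] under z 18.33 F jig [-2.5 -0.3  5.4] t 23.7
[-3.69 -0.    8.58]
pressed jig [-9.28 56.63] under z 18.28 F jig [-3.6  0.2  8.8] t 24.3
open jig [-8.56 56.5 ] under z 17.9 F jig [0.1 0.3 0. ] t 25.1
[ 0.2   0.19 -0.07]
away jig [-44.65  30.22] under z 70.03 F jig [ 0.1  1.5 -0. ] t 28.2
14084 ((429.96783447265625, -336.8953857421875), (91.1297378540039, 59.65827178955078), 84.5672836303711) 25.157794806407153 jx [-39.46172394  19.53941618]
slope [6.76312944e-04 1.54793859e-03 2.51641296e+01]
legtop 2964 88.833289090444 [-38.22704867  20.36863485] [52.99269075 60.96287352]
```

View pics/fin.png

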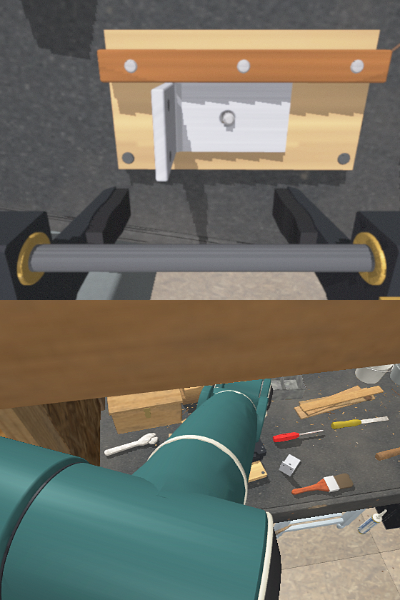

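The wrist view shows the bracket released, with the pin in its hole at (228,117) and its long side on the fence. Base top minus board top is 8.0 mm, so it's flush, and yaw is 84.57° against 84.55°. Handing in.

Run:
```python
from station import robot
robot.close_job(); print(robot.current_time_s())
```

```text
the job is handed in; nothing more can be done
the job is handed in; nothing more can be done
```

The larger bracket is on the jig, seated over the locating pin with a long side of its base against the fence. I let go, backed off clear of it and handed the job in at about 28 s; no verdict is reported.

Final checks from the wrist camera after release:
- **Flush:** the base top is 8.0 mm above the board, matching its thickness, with a slope of about 0.001.
- **Square:** bracket yaw is 84.57° against 84.55° for the jig.
- **Against the fence:** the fence-side edge reads 19.5–20.4 mm, with the fence face at 20.5 mm.
- **On the pin:** the pin is visible inside the hole.
- **Gentle contact:** the wrist readings I took while setting it down were all under 10 N.

Two things did not go cleanly:
- **Fence touches:** the first two stopped early on force-sensor noise, so I repeated the push in small steps until the fence pushed back.
- **Last press:** just before release the hand-based height read 0.3 mm high, probably a small slip in the grip. The camera check after release shows the base flush.

The tools and offcuts were not touched on purpose, but the arm blocked part of the last overview picture, so I did not check every one of them afterwards.

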